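# Bottle the pack nuts through the funnel

### The job

Put the nuts from the scoop into the glass jar: set the wide funnel in the mouth of the jar so that it sits level and fully home, then pour all six nuts from the scoop through it, leaving the jar upright in its place. Lay the empty scoop flat and lengthwise along the middle of the narrow green shelf, and lift the funnel back off the jar and stand it upright with its whole foot on its round rubber mat. Leave the other tools and things on the bench where they are.

Things in the scene. Friction and masses are not known exactly. Their poses are not given: they have to be found in the camera images.
- jar: Loose clear glass jar, open at the top, straight round wall: 72 mm outside diameter, 66 mm bore, 105 mm high, floor 6 mm thick, 0.42 kg. Origin at the centre of its underside, z up. Somewhere in the middle of the bench.
- jar_mouth (a point): Centre of the jar's mouth, 105 mm above its underside. With the funnel set in, its stem hangs in the bore and its cone rests on the rim: the funnel's origin is then 51 mm below this point and its top edge 67 mm above it.
- funnel: Loose white plastic wide funnel, 0.13 kg, 118 mm high, standing upright on its stem on the rubber mat. Origin at the centre of the stem's lower end, z up the axis. Stem 56 mm outside, 50 mm bore, up to z = 45 mm; cone out to 156 mm diameter at z = 105 mm; rim band 160 mm (165 mm over its bead) up to z = 118 mm. Its handle sticks out towards its own -x.
- funnel_handle (a point): Where to grip the funnel: middle of its straight bar handle, at (-110, 0, 109) mm in the funnel's frame, same axes. The bar is 16 mm wide (y), 14 mm high (z = 102 to 116 mm) and runs from x = -76 to -138 mm.
- mat: Fixed round black rubber mat, 130 mm diameter, 4 mm thick; the funnel's place. It lies to the left or to the right of the jar, the scoop on the other side. Origin at the centre of its underside; the funnel's origin is 4 mm above it when standing on the mat.
- scoop: Loose cast aluminium scoop, 0.16 kg, holding six nuts. Origin under the pan, on the bench; x towards the open pouring nose, z up. Flat bottom 80 mm wide from x = -65 to 30 mm, 3 mm thick, then a nose that narrows to 62 mm, its floor rising 10 degrees to the open edge. Side walls 31 mm high, back wall 37 mm. Handle to -x, 205 mm long overall. On the shelf its origin is at the shelf's top face.
- scoop_handle (a point): Where to grip the scoop: middle of its straight bar handle, at (-92, 0, 31) mm in the scoop's frame, same axes. The bar is 16 mm wide (y), 14 mm high (z = 24 to 38 mm) and runs from the back wall at x = -65 to x = -125 mm.
- scoop_nose (a point): Middle of the open pouring edge, at (72, 0, 10) mm in the scoop's frame, same axes. Only the rising floor keeps the nuts in: carried level they stay; they slide on slopes over about 20 degrees, so about 30 degrees nose-down starts the pour and 50 to 60 empties the scoop.
- shelf: Fixed narrow riser shelf of green sheet steel beyond the jar: a plate 95 mm deep (its own x) and 300 mm long (its own y), with its top 85 mm above the bench. Origin on the bench under its centre; x points away from the robot, give or take its yaw.
- shelf_top (a point): Centre of the shelf's upper face; same axes as the shelf.
- nut0: One of six plain steel hex nuts (M14): 21 mm across flats, 24 mm across corners, 12.8 mm thick, 25 g; lies flat in the scoop at first. Origin at the centre of one flat end.
- nut1: One of six plain steel hex nuts (M14): 21 mm across flats, 24 mm across corners, 12.8 mm thick, 25 g; lies flat in the scoop at first. Origin at the centre of one flat end.
- nut2: One of six plain steel hex nuts (M14): 21 mm across flats, 24 mm across corners, 12.8 mm thick, 25 g; lies flat in the scoop at first. Origin at the centre of one flat end.
- nut3: One of six plain steel hex nuts (M14): 21 mm across flats, 24 mm across corners, 12.8 mm thick, 25 g; lies flat in the scoop at first. Origin at the centre of one flat end.
- nut4: One of six plain steel hex nuts (M14): 21 mm across flats, 24 mm across corners, 12.8 mm thick, 25 g; lies flat in the scoop at first. Origin at the centre of one flat end.
- nut5: One of six plain steel hex nuts (M14): 21 mm across flats, 24 mm across corners, 12.8 mm thick, 25 g; lies flat in the scoop at first. Origin at the centre of one flat end.
- screwdriver: Bystander: orange insulated screwdriver, 190 mm, lying just right of the jar. Origin under its middle.
- tape: Bystander: roll of black tape, 96 mm diameter, 19 mm high, beyond the left end of the shelf. Origin at its underside.
- cleaner: Bystander: white bottle, 58 mm diameter, 150 mm high, to the right at the back. Origin at its underside.
- multimeter: Bystander: orange and black multimeter, 185 x 88 x 48 mm, at the right. Origin at its underside.
- torque_wrench: Bystander: torque wrench, 345 mm long, 43 mm high, at the left. Origin on the bench near its middle.
Mind the look-alikes: they are no part of the job. Of the things like the mat, leave any that is blue; of the rest the smaller one is meant.

How it is judged:
By the outcome, as a careful person would: the job done as asked, in the order asked, and still so for the second after the job is handed in, with the robot touching nothing.
It also fails if it takes over 72 s, if anything falls off the work surface, if the arm or the gripper's body presses on something with over 40 N, if the wrist force passes 120 N, or if a joint passes its speed limit or range.

### The arm

A 6-joint arm with a two-finger parallel gripper is mounted at the origin on the work surface. World frame = base frame: x ahead of the robot, y to its left, z up, the work surface at z = 0. Lengths are in mm, angles in rad, forces in N, time in s.
With the tool pointing down it reaches from about 300 to 775 mm from the base axis. Payload 14.6 kg.
Tool frame: the origin (TCP) lies on the centre line of the jaws, within the pads' length; the fingertips stand ahead of it and the grasp point (between the pads) is the TCP (manip.tip_reach is the z of the fingertips in the tool frame, in mm); z points along the fingers, y is the direction in which the jaws open and shut (so a half turn about z gives the same grasp; the last joint's range is limited). The gripper opens to 94 mm and grips with 3 to 60 N. Pads are 16 mm wide; open, the fingers measure 119 mm over their backs; the gripper's body (75 mm by 177 mm) begins 78 mm behind the grasp point.
Start: joints at [-1.385, 0.3, 1.521, -0, 1.321, -0.067], TCP at [137.557, -532.51, 224.446] pointing down, gripper open.
Joint ranges: [-3.03, 3.03], [-0.79, 2.21], [0.23, 2.52], [-1.04, 4.18], [0, 3.07], [-2.55, 2.55]. Speed limits (rad/s): [2.22, 2.22, 2.57, 3.14, 3.14, 3.14].

### API

Orientations are given as [roll, pitch, yaw] about the fixed x, y, z axes, in that order (R = Rz(yaw) Ry(pitch) Rx(roll)).
In Python, from cell import manip, camera, search_frame, masks_of, tip_of gives the robot as it stands.
- The arm moves only by the tool send_rows, never from a script. Its argument "plan" is a list of rows, each an object with "travel": the shift along the tool's x, y, z in mm, a list of three; "delta_rot": the turn, a rotation vector about the tool's x, y, z in degrees, a list of three; "fingers": the gripper's target within -1 to 1 (shut at 1, half-way at 0, fully open at -1). In form: [{"travel": [dx, dy, dz], "delta_rot": [wx, wy, wz], "fingers": fingers}, ...]. A call has 1 to 20 rows; each row shifts and turns the commanded pose from where the row before left it, along the tool's axes as they then stand; what a row does not reach is not made up. A row lasts 1/8 s, in which the tool goes at most 62.5 mm and 10.7 degrees, less where a joint would pass 70% of its speed; a pose out of reach is approached as far as the arm can. A call is refused whole if a number of a shift passes 62.5 or a number of a turn 10.7, either way. A call with a gripper value outside its range is refused whole. The fingers move at their own pace and stop on an object; "grip_force" is the grip in N (left out, the last holds). Time passes only in rows, so rows that do not move let the fingers close. It gives the time, the measured TCP pose, the force and the opening at its end, in the units of the state.
- manip.read_state(): the state, without advancing time (a new reading comes with each control period).
- camera(name): name is "scene" or "top"; returns a dict with "color" (480x640x3 uint8, red, green, blue), "z_map" (480x640 float32, mm along the optical axis (not along the pixel's ray), 0 where there is no reading), "fov_y" (degrees; the focal length in pixels is half the picture's height over the tangent of half this angle, whatever the lens; pixels are square), "cx", "cy" (the principal point, pixels), "k1" (the pictures are not rectified: a ray, as slopes to the right and down, at radius r is drawn at 1 + k1 r^2 times it, then the intrinsics apply), "world_from_camera" (4x4, takes a point from camera to world coordinates). Camera axes: x right, y up, looking along -z (the intrinsics and any distortion apply to the point x, -y, -z); pixel columns grow to the right and rows downward; lengths in mm; the calibration is good to about 2 mm. A picture is of the moment at which its call begins.
- manip.sign_off(): hands the job in, once; it reports no verdict.
Trained networks look in the newest picture that a camera, given by its name, has taken for a name from the list of things; names that differ only in an ending like _2 or _b are one class to them, and where a whole thing is asked for, a point or a joint stands for the part that bears it (a point fixed in the world has none). Each returns a list of dicts, best first, with "confidence" (0 to 1); they miss things now and then, are a little off and sometimes report something else, mostly with a low value. They report only what shows in the picture. A call takes as long as a camera call. They do not tell look-alikes from the thing itself.
- search_frame(name, camera): "at" ([x, y, z] in mm, in the coordinates of the camera as it stood for that picture, good to about 4 mm: the middle of the surface that is visible of it).
- masks_of(name, camera): "region" (480x640 bool, what is visible of it).
- tip_of(name, camera): "at" ([x, y, z] in mm, in the coordinates of the camera as it stood for that picture, good to about 4 mm: a listed point, or the origin of a listed thing).
The state is a dict: "clock": time; "joints": joint angles; "qd": joint speeds; "effort": joint torques, N m; "eef_pos": TCP position; "eef_rot": TCP orientation; "wrist_force": force on the tool from outside, world axes, zero at the start; "moment": the same for the moment, N m; "finger_gap": finger opening in mm.
Only numpy, scipy, OpenCV 4.12 (cv2) and the standard library are available. Lean on these libraries where they do the work, as an engineer would, in place of code of your own. Each camera call takes 0.05 s, during which the arm holds its last target. There are 200 camera calls.

## Working session

There is one attempt and no reset: what is moved stays moved. The work goes in short steps, Python scripts to look and compute and a tool call to move; the robot and the scene stay as the last step left them, time stands still between calls to the robot, and variables do not carry over. Pictures are saved under pics/ and viewed, about 8 in all and at most 12, crops included, and the job is handed in when it is done.

Besides the shell and the picture viewer there is one more tool, called after ">>>" by a JSON object that holds its "op" and its "data", one argument or row to a line. send_rows: Moves the arm, as the interface text tells. Its arguments: {"type":"object","properties":{"plan":{"type":"array"},"grip_force":{"type":"number"}},"required":["plan"]}

```bash
ls; mkdir -p pics; cat > h.py <<'E'
import numpy as np, cv2
from cell import manip, camera, search_frame, masks_of, tip_of
from scipy.spatial.transform import Rotation as R
def K(c):
    f=240/np.tan(np.radians(c['fov_y'])/2); return f
def cloud(c):
    f=K(c); h,w=c['z_map'].shape
    u,v=np.meshgrid(np.arange(w),np.arange(h))
    xd=(u-c['cx'])/f; yd=(v-c['cy'])/f; x,y=xd.copy(),yd.copy()
    for _ in range(10):
        s=1+c['k1']*(x*x+y*y); x,y=xd/s,yd/s
    z=c['z_map']; P=np.stack([x*z,-y*z,-z,np.ones_like(z)],-1)
    W=P@np.asarray(c['world_from_camera']).T
    W=W[...,:3]; W[z==0]=np.nan
    return W
def tow(c,p): return (np.asarray(c['world_from_camera'])@np.append(p,1))[:3]
def save(c,n): cv2.imwrite('pics/'+n,cv2.cvtColor(c['color'],cv2.COLOR_RGB2BGR))
E
python3 - <<'E'
from h import *
s=manip.read_state(); print({k:np.round(v,3) for k,v in s.items()}, manip.tip_reach)
for n in ['scene','top']:
    c=camera(n); save(c,n+'0.png'); print(n,c['fov_y'],c['k1'],np.round(c['world_from_camera'],2).tolist())
    for t in ['jar','jar_mouth','funnel','funnel_handle','mat','scoop','scoop_handle','scoop_nose','shelf_top','shelf']:
        print(t,[(np.round(tow(c,d['at'])).tolist(),round(d['confidence'],2)) for d in tip_of(t,n)])
E
```

```text
pics
{'clock': np.float64(0.0), 'joints': array([-1.385,  0.3  ,  1.522,  0.   ,  1.321, -0.067]), 'qd': array([-0.   , -0.001,  0.   ,  0.001,  0.001,  0.   ]), 'effort': array([ 3.0000e-03, -5.3180e+01, -3.5274e+01,  7.1000e-02,  2.4000e-02,
       -0.0000e+00]), 'eef_pos': array([ 137.538, -532.286,  223.899]), 'eef_rot': array([-3.14 , -0.   ,  0.253]), 'wrist_force': array([ 0.852,  0.523, -0.17 ]), 'moment': array([-0.002,  0.012, -0.007]), 'finger_gap': np.float64(94.259)} 19.0
scene 51.75283526637218 -0.08991359943069718 [[0.14, -0.53, 0.84, 1637.51], [0.99, 0.09, -0.11, -147.76], [-0.01, 0.84, 0.54, 820.02], [0.0, 0.0, 0.0, 1.0]]
jar [([506.0, 4.0, -1.0], 0.96)]
jar_mouth [([508.0, 3.0, 104.0], 0.81), ([574.0, -303.0, 7.0], 0.66), ([513.0, -309.0, -1.0], 0.58), ([667.0, -333.0, -4.0], 0.52)]
funnel [([506.0, 270.0, 5.0], 0.81)]
funnel_handle [([392.0, 263.0, 111.0], 0.93)]
mat [([491.0, 278.0, -1.0], 0.81), ([292.0, 231.0, -4.0], 0.76), ([343.0, -8.0, -1.0], 0.63), ([482.0, -294.0, 3.0], 0.28), ([420.0, -254.0, 34.0], 0.15)]
scoop [([505.0, -280.0, -1.0], 0.66), ([509.0, 5.0
[... 264 characters left out ...]
0.03, 0.0, 0.88], [0.01, 0.19, 0.98, 1440.2], [0.0, 0.0, 0.0, 1.0]]
jar [([512.0, 7.0, -4.0], 0.6), ([529.0, -270.0, 2.0], 0.52), ([514.0, -303.0, 5.0], 0.44), ([503.0, 275.0, 4.0], 0.43)]
jar_mouth [([505.0, 5.0, 105.0], 0.91)]
funnel [([508.0, 274.0, 4.0], 0.74)]
funnel_handle [([396.0, 257.0, 113.0], 0.78), ([523.0, -483.0, -1.0], 0.38)]
mat [([344.0, -2.0, 3.0], 0.83), ([497.0, 284.0, 1.0], 0.71), ([293.0, 237.0, -1.0], 0.65)]
scoop [([506.0, -281.0, -0.0], 0.82)]
scoop_handle [([423.0, -254.0, 31.0], 0.94), ([489.0, -291.0, -2.0], 0.34)]
scoop_nose [([578.0, -302.0, 11.0], 0.93)]
shelf_top [([494.0, -135.0, -2.0], 0.66), ([688.0, -41.0, 84.0], 0.55)]
shelf [([687.0, -40.0, -1.0], 0.59)]
```

View pics/top0.png

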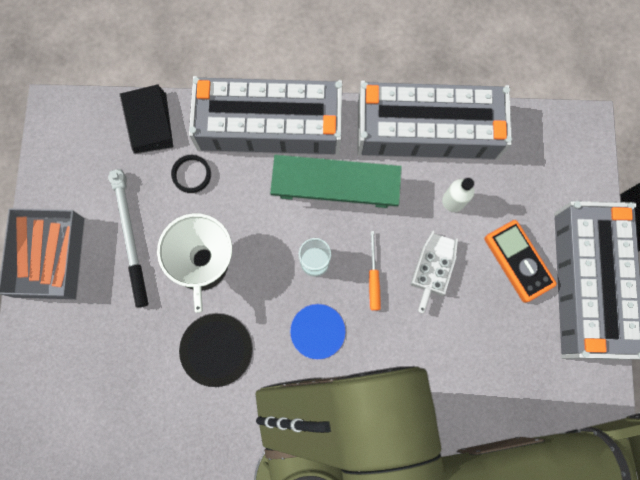

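View pics/scene0.png

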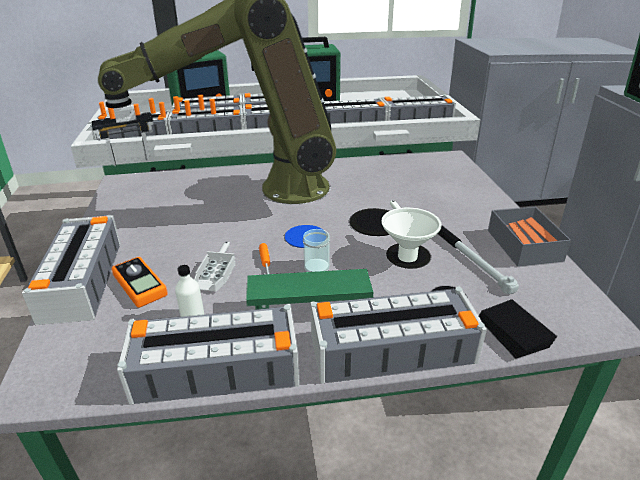

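The top view shows the jar at (315,257), the funnel at (195,250) on the smaller black mat, the larger black look-alike at (216,350) and the blue one at (318,331). The scoop with six nuts is at (436,265) and the shelf at (336,180). Next I refine these from depth.

```bash
cat > m.py <<'E'
from h import *
from scipy.optimize import least_squares
def circ(P):
    r=least_squares(lambda q:np.hypot(P[:,0]-q[0],P[:,1]-q[1])-q[2],[*np.median(P[:,:2],0),60],loss='soft_l1'); return np.round(r.x,1)
def box(P): return cv2.minAreaRect(P[:,:2].astype(np.float32))
E
python3 - <<'E'
from m import *
for n in ['top','scene']:
    c=camera(n); W=cloud(c); print(n)
    def sel(x0,x1,y0,y1,z0,z1):
        m=(W[...,0]>x0)&(W[...,0]<x1)&(W[...,1]>y0)&(W[...,1]<y1)&(W[...,2]>z0)&(W[...,2]<z1); return W[m]
    P=sel(350,620,150,380,100,140); print('funnel z',np.percentile(P[:,2],[50,95,99]))
    d=np.hypot(P[:,0]-506,P[:,1]-272)
    Q=P[(P[:,2]>117)&(d<95)]; f=circ(Q); print('rim',len(Q),f)
    d=np.hypot(P[:,0]-f[0],P[:,1]-f[1]); H=P[d>92]; m=H.mean(0); print('handle',len(H),m,'dir deg',np.degrees(np.arctan2(m[1]-f[1],m[0]-f[0])),box(H))
    P=sel(450,560,-50,60,95,112); print('jar rim',len(P)); 
    if len(P)>10: print(circ(P),np.median(P[:,2]))
    P=sel(450,560,-60,60,3,130); print('jar all',len(P), box(P) if len(P)>5 else '', np.percentile(P[:,2],[5,50,95]))
    P=sel(600,780,-260,150,78,92); print('shelf',len(P),box(P),np.median(P[:,2]))
    P=sel(350,610,-350,-210,3,60); print('scoop',len(P),box(P))
    H=P[P[:,0]<435];print('sc handle',H.mean(0),box(H))
    mk=masks_of('scoop',n); print([ (round(r['confidence'],2),int(r['region'].sum())) for r in mk])
    P=W[mk[0]['region']];P=P[(P[:,2]>3)]; print(box(P))
    P=sel(350,600,-230,-120,4,60); print('screwdriver',len(P),box(P),P[:,2].max())
E
```

```text
top
funnel z [113.91909309 124.59971951 126.71322548]
rim 652 [506.2 272.6  79.4]
handle 165 [392.71224521 258.22521324 118.94154846] dir deg -172.7811425779927 ((392.72552490234375, 259.1274719238281), (45.199913024902344, 17.909727096557617), 4.138851165771484)
jar rim 177
[508.2   6.5  34.3] 103.11945473588526
jar all 1063 ((504.9038391113281, 0.13885116577148438), (108.46809387207031, 118.08515930175781), 0.18938039243221283) [  3.43631069  18.52290247 105.18461091]
shelf 5102 ((706.826904296875, -56.097320556640625), (407.52734375, 146.37625122070312), 89.95500946044922) 84.37908040057971
scoop 2067 ((479.73553466796875, -279.6912841796875), (139.7787628173828, 259.34393310546875), 89.86077880859375)
sc handle [ 399.25682025 -269.10583527   17.36431147] ((392.5979309082031, -279.7252197265625), (84.72960662841797, 139.12571716308594), 0.10960522294044495)
[(0.78, 1530), (0.44, 371)]
((484.17108154296875, -272.45257568359375), (80.44938659667969, 198.11265563964844), 72.23973083496094)
screwdriver 822 ((474.924560546875, -175.1646270751953), (109.564453125, 249.07965087890625), 8
[... 441 characters left out ...]
243202209473) [ 12.35723527  72.32946621 104.50511596]
shelf 3251 ((689.8955078125, -40.797821044921875), (300.839111328125, 103.52202606201172), 85.93671417236328) 85.1572920722092
scoop 1183 ((478.43212890625, -279.404296875), (256.0906677246094, 135.64016723632812), 0.12390025705099106)
sc handle [ 402.54612343 -265.89486075   23.7697574 ] ((393.4782409667969, -280.42401123046875), (135.67454528808594, 83.82488250732422), 88.68836212158203)
[(0.77, 931)]
((486.9661560058594, -276.3468017578125), (82.1493148803711, 195.07875061035156), 72.00578308105469)
screwdriver 242 ((456.0701904296875, -177.87806701660156), (103.73453521728516, 200.98287963867188), 86.94893646240234) 35.41351218664488
```

>>> {"op": "send_rows", "data": {
  "plan": [
    {"travel":[0,0,0],"delta_rot":[0,0,7.2],"fingers":-1},
    {"travel":[35,-29,-7.5],"delta_rot":[0,0,0],"fingers":-1},
    {"travel":[35,-29,-7.5],"delta_rot":[0,0,0],"fingers":-1},
    {"travel":[35,-29,-7.5],"delta_rot":[0,0,0],"fingers":-1},
    {"travel":[35,-29,-7.5],"delta_rot":[0,0,0],"fingers":-1},
    {"travel":[35,-29,-7.5],"delta_rot":[0,0,0],"fingers":-1},
    {"travel":[35,-29,-7.5],"delta_rot":[0,0,0],"fingers":-1},
    {"travel":[35,-29,-7.5],"delta_rot":[0,0,0],"fingers":-1},
    {"travel":[35,-29,-7.5],"delta_rot":[0,0,0],"fingers":-1},
    {"travel":[35,-29,-7.5],"delta_rot":[0,0,0],"fingers":-1},
    {"travel":[35,-29,-7.5],"delta_rot":[0,0,0],"fingers":-1},
    {"travel":[1,-51,0],"delta_rot":[0,0,0],"fingers":-1},
    {"travel":[1,-51,0],"delta_rot":[0,0,0],"fingers":-1},
    {"travel":[1,-51,0],"delta_rot":[0,0,0],"fingers":-1},
    {"travel":[1,-51,0],"delta_rot":[0,0,0],"fingers":-1},
    {"travel":[1,-51,0],"delta_rot":[0,0,0],"fingers":-1},
    {"travel":[0,-51,0],"delta_rot":[0,0,0],"fingers":-1},
    {"travel":[0,-51,0],"delta_rot":[0,0,0],"fingers":-1},
    {"travel":[0,-51,0],"delta_rot":[0,0,0],"fingers":-1},
    {"travel":[0,-51,0],"delta_rot":[0,0,0],"fingers":-1}
  ],
  "grip_force": 50
}}

```text
clock: 3.8
eef_pos: [394.2, 257.1, 299.7]
eef_rot: [-3.141, -0.0, 0.127]
wrist_force: [0.8, 0.0, 0.2]
finger_gap: 94.3
```

>>> {"op": "send_rows", "data": {
  "plan": [
    {"travel":[3,0,40],"delta_rot":[0,0,0],"fingers":-1},
    {"travel":[0,0,50],"delta_rot":[0,0,0],"fingers":-1},
    {"travel":[0,0,50],"delta_rot":[0,0,0],"fingers":-1},
    {"travel":[0,0,30],"delta_rot":[0,0,0],"fingers":-1},
    {"travel":[0,0,16],"delta_rot":[0,0,0],"fingers":-1},
    {"travel":[0,0,0],"delta_rot":[0,0,0],"fingers":1},
    {"travel":[0,0,0],"delta_rot":[0,0,0],"fingers":1},
    {"travel":[0,0,0],"delta_rot":[0,0,0],"fingers":1},
    {"travel":[0,0,0],"delta_rot":[0,0,0],"fingers":1},
    {"travel":[0,0,0],"delta_rot":[0,0,0],"fingers":1},
    {"travel":[0,0,0],"delta_rot":[0,0,0],"fingers":1}
  ]
}}

```text
clock: 5.18
eef_pos: [397.7, 255.9, 113.5]
eef_rot: [-3.142, -0.0, 0.127]
wrist_force: [-0.2, 0.2, -0.5]
finger_gap: 37.3
```

>>> {"op": "send_rows", "data": {
  "plan": [
    {"travel":[0,0,0],"delta_rot":[0,0,0],"fingers":1},
    {"travel":[0,0,0],"delta_rot":[0,0,0],"fingers":1},
    {"travel":[0,0,0],"delta_rot":[0,0,0],"fingers":1},
    {"travel":[0,0,0],"delta_rot":[0,0,0],"fingers":1},
    {"travel":[0,0,-5],"delta_rot":[0,0,0],"fingers":1},
    {"travel":[0,0,-15],"delta_rot":[0,0,0],"fingers":1},
    {"travel":[0,0,-30],"delta_rot":[0,0,0],"fingers":1},
    {"travel":[0,0,-40],"delta_rot":[0,0,0],"fingers":1},
    {"travel":[0,0,-35],"delta_rot":[0,0,0],"fingers":1},
    {"travel":[0,0,-15],"delta_rot":[0,0,0],"fingers":1},
    {"travel":[0,0,0],"delta_rot":[0,0,0],"fingers":1},
    {"travel":[0,0,0],"delta_rot":[0,0,0],"fingers":1}
  ]
}}

```text
clock: 6.68
eef_pos: [397.3, 255.6, 252.2]
eef_rot: [3.141, 0.002, 0.127]
wrist_force: [-0.1, 0.2, -1.3]
finger_gap: 15.2
```

```bash
python3 - <<'E'
from m import *
s=manip.read_state(); p=s['eef_pos']; print(p,s['eef_rot'],s['finger_gap'])
for n in ['top','scene']:
    c=camera(n); W=cloud(c); print(n)
    save(c,n+'1.png')
    def sel(x0,x1,y0,y1,z0,z1):
        m=(W[...,0]>x0)&(W[...,0]<x1)&(W[...,1]>y0)&(W[...,1]<y1)&(W[...,2]>z0)&(W[...,2]<z1); return W[m]
    z0=p[2]
    P=sel(430,620,150,380,z0-20,z0+30)
    d=np.hypot(P[:,0]-507,P[:,1]-271)
    Q=P[(d>72)&(d<90)]; print('rim',len(Q),circ(Q))
    A=np.c_[Q[:,:2]-[507,271],np.ones(len(Q))]; k=np.linalg.lstsq(A,Q[:,2],rcond=None)[0]; print('tilt',np.degrees(k[:2]),k[2],'expect',z0+9)
    for t in ['shelf','mat','funnel','jar_mouth']: print(t,[(np.round(tow(c,d['at'])).tolist(),round(d['confidence'],2)) for d in tip_of(t,n)][:4])
    P=W[masks_of('shelf',n)[0]['region']]; P=P[abs(P[:,2]-85)<6]; print('shelf',len(P),box(P),np.nanmedian(P[:,2]))
E
```

```text
[397.31239937 255.63542667 252.15898767] [3.14085817e+00 1.93786508e-03 1.27128424e-01] 15.156473653739633
top
rim 955 [505.5 270.4  77.9]
tilt [-1.20459746 -1.06749689] 254.89886096089563 expect 261.1589876663647
shelf [([687.0, -37.0, -1.0], 0.93)]
mat [([292.0, 235.0, 0.0], 0.96), ([497.0, 284.0, -2.0], 0.76), ([346.0, -4.0, 2.0], 0.66)]
funnel [([505.0, 271.0, 144.0], 0.61), ([509.0, -281.0, -1.0], 0.4)]
jar_mouth [([506.0, 6.0, 103.0], 0.59), ([489.0, -288.0, -0.0], 0.54)]
shelf 4877 ((690.2042236328125, -38.28910827636719), (300.1602783203125, 98.89527130126953), 86.56660461425781) 84.48353525870061
scene
rim 738 [507.6 268.9  76.9]
tilt [0.81501004 0.3097508 ] 254.5573958149386 expect 261.1589876663647
shelf [([690.0, -39.0, -2.0], 0.95)]
mat [([495.0, 276.0, -1.0], 0.94), ([290.0, 232.0, -6.0], 0.84), ([340.0, -4.0, -1.0], 0.69)]
funnel [([506.0, 270.0, 145.0], 0.71), ([484.0, -293.0, 1.0], 0.59)]
jar_mouth [([511.0, 6.0, 104.0], 0.58)]
shelf 0 ((0.0, 0.0), (0.0, 0.0), 0.0) nan
  return np.nanmean(a, axis, out=out, keepdims=keepdims)
```

>>> {"op": "send_rows", "data": {
  "plan": [
    {"travel":[-1.5,15,0],"delta_rot":[0,0,0],"fingers":1},
    {"travel":[-4,32,0],"delta_rot":[0,0,0],"fingers":1},
    {"travel":[-5,45,0],"delta_rot":[0,0,0],"fingers":1},
    {"travel":[-6,48,0],"delta_rot":[0,0,0],"fingers":1},
    {"travel":[-6,48,0],"delta_rot":[0,0,0],"fingers":1},
    {"travel":[-4,40,0],"delta_rot":[0,0,0],"fingers":1},
    {"travel":[-3,24,0],"delta_rot":[0,0,0],"fingers":1},
    {"travel":[-2,10.7,0],"delta_rot":[0,0,0],"fingers":1},
    {"travel":[0,0,0],"delta_rot":[0,0,0],"fingers":1},
    {"travel":[0,0,10],"delta_rot":[0,0,0],"fingers":1},
    {"travel":[0,0,20],"delta_rot":[0,0,0],"fingers":1},
    {"travel":[0,0,0],"delta_rot":[0,0,0],"fingers":1}
  ]
}}

```text
clock: 8.78
eef_pos: [399.1, -8.0, 222.1]
eef_rot: [-3.141, 0.003, 0.128]
wrist_force: [-0.1, 0.2, -1.6]
finger_gap: 15.3
```

```bash
python3 - <<'E'
from m import *
s=manip.read_state(); p=s['eef_pos']; print(p,s['eef_rot'],s['finger_gap'],s['wrist_force'])
for n in ['top','scene']:
    c=camera(n); W=cloud(c); print(n)
    if n=='scene': cv2.imwrite('pics/s2.png',cv2.resize(c['color'][170:310,200:480,::-1],None,fx=2.8,fy=2.8,interpolation=3))
    else: cv2.imwrite('pics/t2.png',cv2.resize(c['color'][120:420,120:420,::-1],None,fx=2,fy=2))
    m=lambda x0,x1,y0,y1,z0,z1:W[(W[...,0]>x0)&(W[...,0]<x1)&(W[...,1]>y0)&(W[...,1]<y1)&(W[...,2]>z0)&(W[...,2]<z1)]
    P=m(425,580,190,360,1.5,8); P=P[np.isfinite(P[:,0])]; print('mat z',len(P),circ(P))
    # dark pixels = mat
    D=(c['color'].max(-1)<60)&(abs(W[...,0]-500)<90)&(abs(W[...,1]-275)<90)&(W[...,2]<15); Q=W[D]; print('mat dark',len(Q),cv2.minEnclosingCircle(Q[:,:2].astype(np.float32)),Q.mean(0))
    P=m(425,620,-95,110,p[2]-15,p[2]+25); d=np.hypot(P[:,0]-508,P[:,1]-5); Q=P[(d>72)&(d<90)]; print('rim',circ(Q))
    P=m(450,560,-50,60,96,108); print('jar rim',len(P),circ(P))
E
```

```text
[399.08231136  -8.01647521 222.07487324] [-3.14083123e+00  2.81241487e-03  1.28349676e-01] 15.348445834265988 [-0.07339066  0.24459158 -1.55779615]
top
mat z 2213 [499.2 278.6  54.7]
mat dark 2087 ((494.4813232421875, 279.9199523925781), 63.304439544677734) [494.40534247 279.62568056   3.89270255]
rim [507.5   6.7  77.2]
  return _methods._mean(a, axis=axis, dtype=dtype,
  ret = um.true_divide(
Traceback (most recent call last):
  File "m.py", line 4, in circ
    r=least_squares(lambda q:np.hypot(P[:,0]-q[0],P[:,1]-q[1])-q[2],[*np.median(P[:,:2],0),60],loss='soft_l1'); return np.round(r.x,1)
ValueError: Initial guess is outside of provided bounds
```

>>> {"op": "send_rows", "data": {
  "plan": [
    {"travel":[0.5,0,8],"delta_rot":[0,0,0],"fingers":1},
    {"travel":[0,0,12],"delta_rot":[0,0,0],"fingers":1},
    {"travel":[0,0,12],"delta_rot":[0,0,0],"fingers":1},
    {"travel":[0,0,10],"delta_rot":[0,0,0],"fingers":1},
    {"travel":[0,0,6],"delta_rot":[0,0,0],"fingers":1},
    {"travel":[0,0,4],"delta_rot":[0,0,0],"fingers":1},
    {"travel":[0,0,2],"delta_rot":[0,0,0],"fingers":1},
    {"travel":[0,0,0],"delta_rot":[0,0,0],"fingers":1},
    {"travel":[0,0,0],"delta_rot":[0,0,0],"fingers":1}
  ]
}}

```text
clock: 9.95
eef_pos: [400.4, -8.7, 169.7]
eef_rot: [3.141, -0.0, 0.127]
wrist_force: [0.1, -0.5, -1.5]
finger_gap: 15.4
```

```bash
python3 - <<'E'
from m import *
c=camera('scene'); cv2.imwrite('pics/s3.png',cv2.resize(c['color'][170:310,200:480,::-1],None,fx=2.8,fy=2.8,interpolation=3))
s=manip.read_state(); print(s['eef_pos'],s['eef_rot'],s['wrist_force'],s['moment'])
E
```

```text
[400.34771831  -8.68437253 169.63822388] [ 3.14150706e+00 -3.68495196e-04  1.27166339e-01] [-0.33577529  0.00951245 -0.95706918] [-0.00449584  0.0738376  -0.01617361]
```

View pics/s3.png

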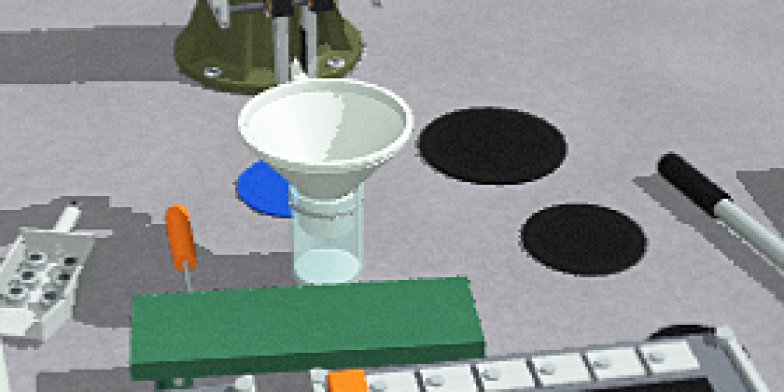

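The crop shows the stem hanging inside the jar (about 325,220) and the bare mat at (583,240). I'll lower it the rest of the way gently.

>>> {"op": "send_rows", "data": {
  "plan": [
    {"travel":[0,0,2],"delta_rot":[0,0,0],"fingers":1},
    {"travel":[0,0,2],"delta_rot":[0,0,0],"fingers":1},
    {"travel":[0,0,1.5],"delta_rot":[0,0,0],"fingers":1},
    {"travel":[0,0,0],"delta_rot":[0,0,0],"fingers":1},
    {"travel":[0,0,0],"delta_rot":[0,0,0],"fingers":1}
  ]
}}

```text
clock: 10.62
eef_pos: [400.3, -8.7, 164.0]
eef_rot: [3.142, -0.0, 0.127]
wrist_force: [-2.0, -0.5, 0.3]
finger_gap: 15.2
```

>>> {"op": "send_rows", "data": {
  "plan": [
    {"travel":[0,0,0.5],"delta_rot":[0,0,0],"fingers":1},
    {"travel":[0,0,0],"delta_rot":[0,0,0],"fingers":0.3},
    {"travel":[0,0,0],"delta_rot":[0,0,0],"fingers":0.3},
    {"travel":[0,0,0],"delta_rot":[0,0,0],"fingers":0.3},
    {"travel":[0,0,0],"delta_rot":[0,0,0],"fingers":0.3},
    {"travel":[0,0,0],"delta_rot":[0,0,0],"fingers":0.3},
    {"travel":[0,0,-20],"delta_rot":[0,0,0],"fingers":0.3},
    {"travel":[0,0,-40],"delta_rot":[0,0,0],"fingers":0.3},
    {"travel":[0,0,-40],"delta_rot":[0,0,0],"fingers":0},
    {"travel":[-20,20,-30],"delta_rot":[0,0,0],"fingers":0},
    {"travel":[-20,40,-5],"delta_rot":[0,0,0],"fingers":0},
    {"travel":[0,50,0],"delta_rot":[0,0,5],"fingers":-0.2},
    {"travel":[0,50,0],"delta_rot":[0,0,10],"fingers":-0.2},
    {"travel":[0,40,0],"delta_rot":[0,0,10],"fingers":-0.2},
    {"travel":[0,0,0],"delta_rot":[0,0,0],"fingers":-0.2}
  ]
}}

```text
clock: 12.5
eef_pos: [370.7, -214.2, 298.0]
eef_rot: [-3.141, 0.001, -0.314]
wrist_force: [0.2, 0.3, 0.5]
finger_gap: 56.9
```

```bash
python3 - <<'E'
from m import *
s=manip.read_state(); p=s['eef_pos']; print(p,s['eef_rot'],s['finger_gap'],s['wrist_force'])
for n in ['top','scene']:
    c=camera(n); W=cloud(c); print(n); save(c,n+'4.png')
    m=lambda x0,x1,y0,y1,z0,z1:W[(W[...,0]>x0)&(W[...,0]<x1)&(W[...,1]>y0)&(W[...,1]<y1)&(W[...,2]>z0)&(W[...,2]<z1)]
    P=m(415,620,-95,110,160,180); d=np.hypot(P[:,0]-508,P[:,1]-5); Q=P[(d>74)&(d<88)&(P[:,2]>166)]; f=circ(Q); print('rim',f,len(Q))
    A=np.c_[Q[:,:2]-f[:2],np.ones(len(Q))]; k=np.linalg.lstsq(A,Q[:,2],rcond=None)[0]; print('tilt',np.degrees(k[:2]),k[2])
    r=masks_of('scoop',n)[0]; r=r['region']
    P=W[r]; P=P[(P[:,2]>4)&(P[:,2]<50)]; b=box(P); print(b)
    for a in [b[2],b[2]-90]:pass
    for t in ['scoop','scoop_handle','scoop_nose']: print(t,[(np.round(tow(c,d['at']),1).tolist(),round(d['confidence'],2)) for d in tip_of(t,n)][:2])
    # handle: high z narrow part
    H=P[(P[:,2]>30)&(P[:,0]<436)]; print('handle',len(H),H.mean(0) if len(H) else '', cv2.fitLine(H[:,:2].astype(np.float32),2,0,.01,.01).ravel() if len(H)>5 else '')
E
```

```text
[ 370.65628531 -214.20247909  298.03576083] [-3.14148928e+00  9.28169021e-04 -3.13879772e-01] 56.87302648287357 [0.19917825 0.26275078 0.50531007]
top
rim [507.6   6.1  79.1] 701
tilt [0.47014317 0.41862528] 171.06999190658524
((521.962890625, -282.2049560546875), (76.25929260253906, 120.07393646240234), 70.61871337890625)
scoop [([506.1, -278.7, -0.9], 0.8)]
scoop_handle [([582.5, 461.8, -2.7], 0.62), ([493.4, -133.5, -0.3], 0.38)]
scoop_nose [([577.4, -301.8, 11.0], 0.92), ([507.4, 5.0, 101.5], 0.62)]
handle 0  
scene
rim [508.8   3.3  79.1] 381
tilt [0.69704476 0.30243424] 170.7967668035492
((490.85443115234375, -277.19903564453125), (81.451416015625, 190.73411560058594), 73.86022186279297)
scoop [([504.7, -279.8, 1.8], 0.96)]
scoop_handle [([418.0, -258.4, 31.7], 0.72)]
scoop_nose [([572.1, -304.0, 5.0], 0.96), ([575.3, 459.9, -1.9], 0.63)]
handle 46 [ 418.2696231  -254.97587528   36.99842386] [   0.6882789    -0.72544616  418.26962    -254.97588   ]
```

View pics/scene4.png

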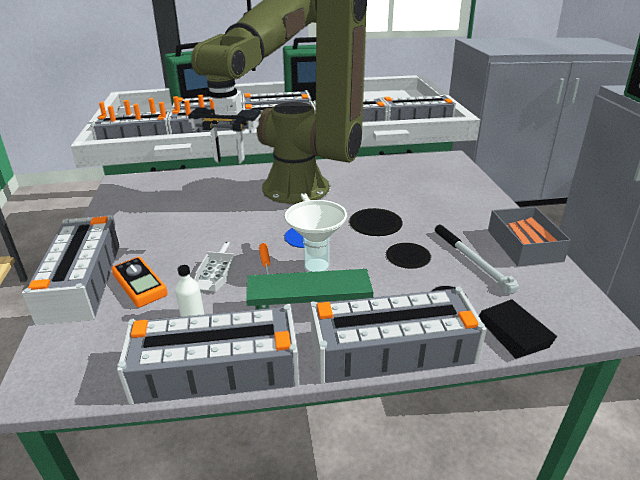

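>>> {"op": "send_rows", "data": {
  "plan": [
    {"travel":[20,7,20],"delta_rot":[0,0,0],"fingers":-0.2},
    {"travel":[25,9,45],"delta_rot":[0,0,0],"fingers":-0.2},
    {"travel":[14,6,50],"delta_rot":[0,0,0],"fingers":-0.2},
    {"travel":[0,0,55],"delta_rot":[0,0,0],"fingers":-0.2},
    {"travel":[0,0,50],"delta_rot":[0,0,0],"fingers":-0.2},
    {"travel":[0,0,30],"delta_rot":[0,0,0],"fingers":-0.2},
    {"travel":[0,0,16],"delta_rot":[0,0,0],"fingers":-0.2},
    {"travel":[0,0,0],"delta_rot":[0,0,0],"fingers":0.2},
    {"travel":[0,0,0],"delta_rot":[0,0,0],"fingers":0.3},
    {"travel":[0,0,0],"delta_rot":[0,0,0],"fingers":0.4}
  ]
}}

```text
clock: 14.25
eef_pos: [421.2, -251.7, 33.5]
eef_rot: [3.141, -0.002, -0.309]
wrist_force: [0.7, -0.1, -0.3]
finger_gap: 30.0
```

```bash
python3 - <<'E'
from m import *
s=manip.read_state(); print(s['eef_pos'],s['eef_rot'],s['finger_gap'],s['wrist_force'])
c=camera('scene'); cv2.imwrite('pics/s5.png',cv2.resize(c['color'][180:320,130:300,::-1],None,fx=4,fy=4,interpolation=3))
E
```

```text
[ 421.1704958  -251.68522479   33.52708271] [ 3.14102104e+00 -1.80650234e-03 -3.09063780e-01] 30.026910302560612 [ 0.6857091  -0.11819543 -0.26978108]
```

View pics/s5.png

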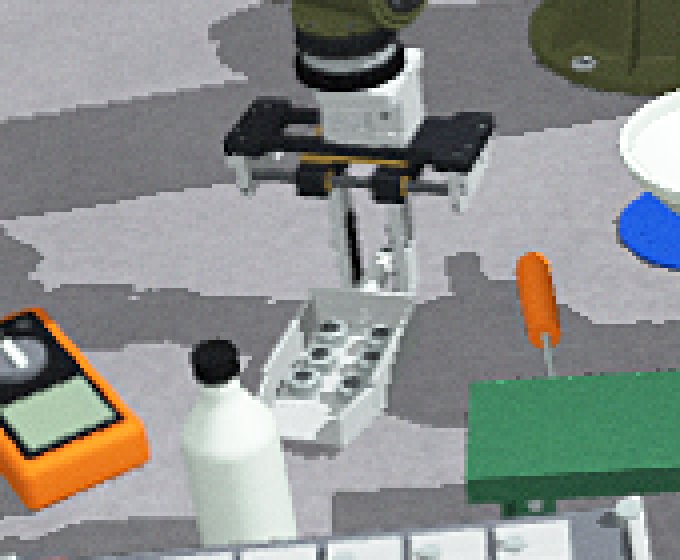

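The crop shows the scoop handle between the pads at (375,260) and six nuts in the pan. I'll grip and lift.

>>> {"op": "send_rows", "data": {
  "plan": [
    {"travel":[0,0,2],"delta_rot":[0,0,0],"fingers":1},
    {"travel":[0,0,0],"delta_rot":[0,0,0],"fingers":1},
    {"travel":[0,0,0],"delta_rot":[0,0,0],"fingers":1},
    {"travel":[0,0,0],"delta_rot":[0,0,0],"fingers":1},
    {"travel":[0,0,0],"delta_rot":[0,0,0],"fingers":1},
    {"travel":[0,0,-4],"delta_rot":[0,0,0],"fingers":1},
    {"travel":[0,0,-14],"delta_rot":[0,0,0],"fingers":1},
    {"travel":[0,0,-26],"delta_rot":[0,0,0],"fingers":1},
    {"travel":[0,0,-38],"delta_rot":[0,0,0],"fingers":1},
    {"travel":[0,0,-46],"delta_rot":[0,0,0],"fingers":1},
    {"travel":[0,0,-40],"delta_rot":[0,0,0],"fingers":1},
    {"travel":[0,0,-28],"delta_rot":[0,0,0],"fingers":1},
    {"travel":[0,0,-14],"delta_rot":[0,0,0],"fingers":1},
    {"travel":[0,0,-4],"delta_rot":[0,0,0],"fingers":1},
    {"travel":[0,0,0],"delta_rot":[0,0,0],"fingers":1}
  ],
  "grip_force": 60
}}

```text
clock: 16.18
eef_pos: [420.4, -251.2, 243.7]
eef_rot: [-3.141, 0.001, -0.309]
wrist_force: [0.4, 0.5, -2.9]
finger_gap: 15.3
```

```bash
python3 - <<'E'
from m import *
s=manip.read_state(); p=s['eef_pos'];print(p,s['eef_rot'],s['finger_gap'],s['wrist_force'],s['moment'],s['joints'])
for n in ['top','scene']:
    c=camera(n); W=cloud(c)
    for t in ['scoop','scoop_nose']: print(n,t,[(np.round(tow(c,d['at']),1).tolist(),round(d['confidence'],2)) for d in tip_of(t,n)][:2])
    r=masks_of('scoop',n)[0]['region']; P=W[r]; P=P[P[:,2]>180]; print(box(P),len(P))
E
```

```text
[ 420.4290757  -251.18642677  243.68057397] [-3.14119132e+00  1.23925224e-03 -3.09165024e-01] 15.334530753704213 [ 0.3865536   0.49551359 -2.88334607] [ 0.10468019  0.24438903 -0.00077353] [-6.13352038e-01  1.50222294e-01  1.65870990e+00  1.20695675e-05
  1.33396303e+00  1.26660672e+00]
top scoop [([506.0, -279.6, 212.3], 0.71)]
top scoop_nose [([578.3, -300.6, 220.1], 0.82)]
((527.33154296875, -282.4587707519531), (76.4423828125, 109.37191009521484), 71.99819946289062) 715
scene scoop [([504.5, -278.3, 213.2], 0.65), ([689.3, -38.0, -1.3], 0.26)]
scene scoop_nose [([571.3, -302.9, 219.4], 0.92), ([504.7, -279.1, 212.6], 0.58)]
((494.34100341796875, -275.5155029296875), (83.84941864013672, 181.7620849609375), 71.47994232177734) 960
```

```bash
cat > plan.py <<'E'
from h import *
def rows(T0,T1list,dec=(0,1)):
    """poses (pos,Rot) sequence -> rounded rows, tracking rounding"""
    p,r=T0; out=[]
    for q,s in T1list:
        t=np.round(r.inv().apply(q-p),dec[0]); w=np.round(np.degrees((r.inv()*s).as_rotvec()),dec[1])
        out.append((t.tolist(),w.tolist())); p=p+r.apply(t); r=r*R.from_rotvec(np.radians(w))
    for o in out: print(*o)
    print('end',np.round(p,1),np.round(np.degrees(r.as_euler('xyz')),1)); return p,r
def sm(n): t=np.arange(1,n+1)/n; return t*t*(3-2*t)
D=lambda psi,th: R.from_euler('z',psi,degrees=True)*R.from_euler('y',th,degrees=True)*R.from_euler('x',180,degrees=True)
E
python3 - <<'E'
from plan import *
s=manip.read_state(); p0=s['eef_pos']; psi0=-17.7; F=np.array([508.3,5,0]); L=162.5
nose=lambda th: R.from_euler('y',th,degrees=True).apply([L,0,-21])
N=F+[-25,0,224]; 
T=N-nose(0); T[2]=244
a=sm(14); st=(p0,D(psi0,0))
print('carry'); st=rows(st,[(p0+(T-p0)*k,D(psi0*(1-k),0)) for k in a])
# pivot: nose from z~223 down to 185 while tilting to 24, x from -25 
print('tilt1'); ths=[3,8,14,20,24]; zs=[222,216,206,196,188]
st=rows(st,[(F+[-25,0,z]-nose(t),D(0,t)) for t,z in zip(ths,zs)])
print('tilt2'); ths=[28,32,36,40,44,48,52,56,60]
rows(st,[(F+[-28,0,186]-nose(t),D(0,t)) for t in ths])
E
```

```text
carry
[-3.0, -3.0, 0.0] [0.0, 0.0, -0.3]
[-7.0, -9.0, 0.0] [-0.0, 0.0, -0.7]
[-10.0, -13.0, 0.0] [-0.0, 0.0, -1.1]
[-13.0, -18.0, 0.0] [-0.0, 0.0, -1.4]
[-15.0, -21.0, 0.0] [-0.0, 0.0, -1.7]
[-16.0, -23.0, 0.0] [-0.0, 0.0, -1.8]
[-15.0, -25.0, 0.0] [-0.0, 0.0, -1.9]
[-15.0, -26.0, 0.0] [-0.0, 0.0, -1.8]
[-13.0, -24.0, 0.0] [-0.0, 0.0, -1.8]
[-12.0, -23.0, 0.0] [-0.0, 0.0, -1.7]
[-9.0, -20.0, 0.0] [-0.0, 0.0, -1.4]
[-7.0, -16.0, 0.0] [-0.0, 0.0, -1.1]
[-4.0, -10.0, 0.0] [-0.0, 0.0, -0.7]
[-2.0, -4.0, 0.0] [-0.0, 0.0, -0.3]
end [320.4   4.8 244.2] [180.   0.   0.]
tilt1
[2.0, -0.0, -7.0] [-0.0, -3.0, -0.0]
[3.0, -0.0, -8.0] [-0.0, -5.0, -0.0]
[4.0, -0.0, -7.0] [-0.0, -6.0, -0.0]
[5.0, -0.0, -7.0] [-0.0, -6.0, -0.0]
[5.0, -0.0, -4.0] [-0.0, -4.0, -0.0]
end [343.3   4.8 273. ] [180.  24.   0.]
tilt2
[-0.0, -0.0, -8.0] [-0.0, -4.0, -0.0]
[2.0, -0.0, -12.0] [-0.0, -4.0, -0.0]
[2.0, -0.0, -11.0] [-0.0, -4.0, -0.0]
[1.0, -0.0, -11.0] [-0.0, -4.0, -0.0]
[2.0, -0.0, -12.0] [-0.0, -4.0, -0.0]
[2.0, -0.0, -11.0] [-0.0, -4.0, -0.0]
[2.0, -0.0, -11.0] [-0.0, -4.0, -0.0]
[2.0, -0.0, -11.0] [-0.0, -4.0, -0.0]
[2.0, -0.0, -12.0] [-0.0, -4.0, -0.0]
end [417.6   4.8 337.1] [180.  60.  -0.]
```

>>> {"op": "send_rows", "data": {
  "plan": [
    {"travel":[-3,-3,0],"delta_rot":[0,0,-0.3],"fingers":1},
    {"travel":[-7,-9,0],"delta_rot":[0,0,-0.7],"fingers":1},
    {"travel":[-10,-13,0],"delta_rot":[0,0,-1.1],"fingers":1},
    {"travel":[-13,-18,0],"delta_rot":[0,0,-1.4],"fingers":1},
    {"travel":[-15,-21,0],"delta_rot":[0,0,-1.7],"fingers":1},
    {"travel":[-16,-23,0],"delta_rot":[0,0,-1.8],"fingers":1},
    {"travel":[-15,-25,0],"delta_rot":[0,0,-1.9],"fingers":1},
    {"travel":[-15,-26,0],"delta_rot":[0,0,-1.8],"fingers":1},
    {"travel":[-13,-24,0],"delta_rot":[0,0,-1.8],"fingers":1},
    {"travel":[-12,-23,0],"delta_rot":[0,0,-1.7],"fingers":1},
    {"travel":[-9,-20,0],"delta_rot":[0,0,-1.4],"fingers":1},
    {"travel":[-7,-16,0],"delta_rot":[0,0,-1.1],"fingers":1},
    {"travel":[-4,-10,0],"delta_rot":[0,0,-0.7],"fingers":1},
    {"travel":[-2,-4,0],"delta_rot":[0,0,-0.3],"fingers":1},
    {"travel":[0,0,0],"delta_rot":[0,0,0],"fingers":1},
    {"travel":[2,0,-7],"delta_rot":[0,-3,0],"fingers":1},
    {"travel":[3,0,-8],"delta_rot":[0,-5,0],"fingers":1},
    {"travel":[4,0,-7],"delta_rot":[0,-6,0],"fingers":1},
    {"travel":[0,0,0],"delta_rot":[0,0,0],"fingers":1}
  ]
}}

```text
clock: 18.95
eef_pos: [331.6, 4.5, 265.2]
eef_rot: [-3.141, 0.245, -0.001]
wrist_force: [-0.1, -0.9, -3.3]
finger_gap: 15.1
```

```bash
python3 - <<'E'
from m import *
s=manip.read_state(); p=s['eef_pos'];print(p,s['eef_rot'],s['finger_gap'],s['wrist_force'],s['joints'])
for n in ['top','scene']:
    c=camera(n)
    print(n,[(np.round(tow(c,d['at']),1).tolist(),round(d['confidence'],2)) for d in tip_of('scoop_nose',n)][:2])
cv2.imwrite('pics/s6.png',cv2.resize(c['color'][100:310,200:440,::-1],None,fx=2.8,fy=2.8,interpolation=3))
E
```

```text
[331.6466411   4.4572309 265.1669146] [-3.14144476e+00  2.45311787e-01 -7.87970738e-04] 15.085011112754108 [-0.07654453 -0.9265976  -3.34665854] [-0.08218596 -0.08900337  1.87251624 -0.01961017  1.60261694  1.49120123]
top [([511.0, 7.0, 0.8], 0.73)]
scene [([480.9, -0.2, 201.8], 0.89)]
```

View pics/s6.png

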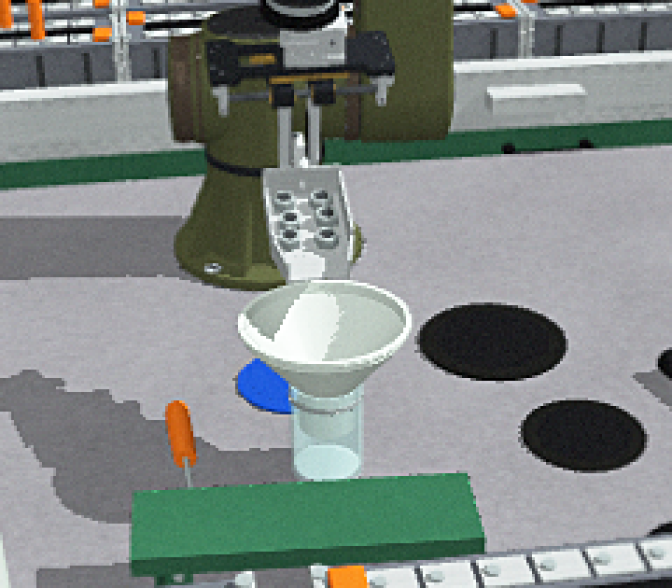

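The crop shows the nose (310,280) centred above the near half of the funnel, with all six nuts still in the pan. I'll pour now.

>>> {"op": "send_rows", "data": {
  "plan": [
    {"travel":[5,0,-7],"delta_rot":[0,-6,0],"fingers":1},
    {"travel":[5,0,-4],"delta_rot":[0,-4,0],"fingers":1},
    {"travel":[0,0,-8],"delta_rot":[0,-4,0],"fingers":1},
    {"travel":[2,0,-12],"delta_rot":[0,-4,0],"fingers":1},
    {"travel":[0,0,0],"delta_rot":[0,0,0],"fingers":1},
    {"travel":[2,0,-11],"delta_rot":[0,-4,0],"fingers":1},
    {"travel":[0,0,0],"delta_rot":[0,0,0],"fingers":1},
    {"travel":[1,0,-11],"delta_rot":[0,-4,0],"fingers":1},
    {"travel":[0,0,0],"delta_rot":[0,0,0],"fingers":1},
    {"travel":[2,0,-12],"delta_rot":[0,-4,0],"fingers":1},
    {"travel":[0,0,0],"delta_rot":[0,0,0],"fingers":1},
    {"travel":[2,0,-11],"delta_rot":[0,-4,0],"fingers":1},
    {"travel":[0,0,0],"delta_rot":[0,0,0],"fingers":1},
    {"travel":[2,0,-11],"delta_rot":[0,-4,0],"fingers":1},
    {"travel":[2,0,-11],"delta_rot":[0,-4,0],"fingers":1},
    {"travel":[2,0,-12],"delta_rot":[0,-4,0],"fingers":1},
    {"travel":[0,0,0],"delta_rot":[0,0,0],"fingers":1},
    {"travel":[0,0,0],"delta_rot":[0,0,0],"fingers":1},
    {"travel":[0,0,0],"delta_rot":[0,0,0],"fingers":1},
    {"travel":[0,0,0],"delta_rot":[0,0,0],"fingers":1}
  ]
}}

```text
clock: 21.65
eef_pos: [417.4, 4.8, 337.7]
eef_rot: [3.142, 1.046, -0.0]
wrist_force: [-0.1, 0.1, -2.3]
finger_gap: 15.7
```

```bash
python3 - <<'E'
from m import *
s=manip.read_state(); p=s['eef_pos'];print(p,s['eef_rot'],s['finger_gap'],s['wrist_force'],s['joints'])
c=camera('scene')
cv2.imwrite('pics/s7.png',cv2.resize(c['color'][100:310,200:440,::-1],None,fx=2.8,fy=2.8,interpolation=3))
for i in range(6): print([round(d['confidence'],2) for d in tip_of('nut%d'%i,'scene')], [np.round(tow(c,d['at'])).tolist() for d in tip_of('nut%d'%i,'scene')][:7]) if i==0 else None
E
```

```text
[417.43038165   4.77031351 337.65181052] [ 3.14150521e+00  1.04571888e+00 -3.41335863e-04] 15.67054951722998 [-0.05629543  0.12574872 -2.2864258 ] [-0.05022521  0.50117515  1.27066818 -0.06504184  2.41387475  1.49717823]
[0.71, 0.46] [[419.0, 3.0, 339.0], [435.0, 4.0, 244.0]]
```

View pics/s7.png

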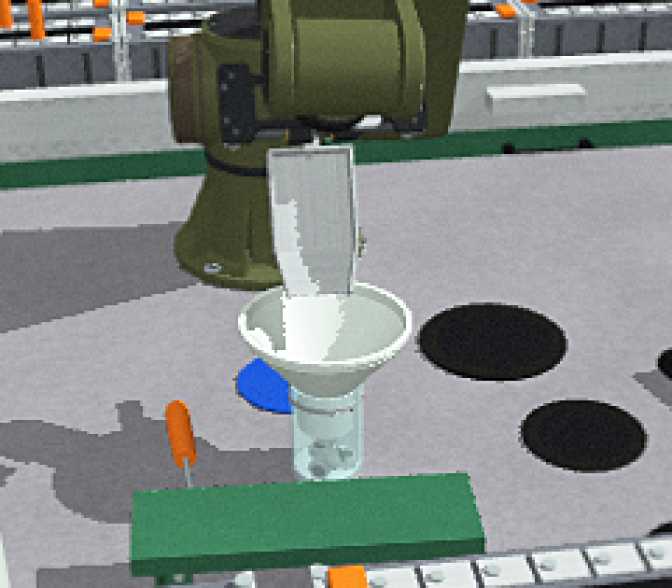

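The crop shows an empty pan above the funnel, with the nuts lying in the jar at (325,460). I'll retreat and carry the scoop to the shelf.

```bash
python3 - <<'E'
from plan import *
from m import box
c=camera('top'); W=cloud(c); hsv=cv2.cvtColor(c['color'],cv2.COLOR_RGB2HSV)
m=(hsv[...,0]>60)&(hsv[...,0]<90)&(hsv[...,1]>110)&(abs(W[...,0]-690)<90)&(abs(W[...,1]+40)<200)&(W[...,2]>75)
m=cv2.morphologyEx(m.astype(np.uint8),cv2.MORPH_OPEN,np.ones((3,3)))>0
P=W[m]; print(len(P),box(P),np.median(P[:,2]),np.median(P,0))
s=manip.read_state(); F=np.array([508.3,5,0]); L=162.5
nose=lambda th: R.from_euler('y',th,degrees=True).apply([L,0,-21])
st=(s['eef_pos'],D(0,60))
ths=[60,54,46,38,30,22,14,6,0]; zs=[205,225,240,250,258,264,268,270,270]
print('untilt'); st=rows(st,[(F+[-28,0,z]-nose(t),D(0,t)) for t,z in zip(ths,zs)])
p0=st[0]; T=np.array([684.9,-109.4,230])
print('carry'); rows(st,[(p0+(T-p0)*k,D(86.2*k,0)) for k in sm(16)])
E
```

```text
0 ((0.0, 0.0), (0.0, 0.0), 0.0) nan [nan nan nan]
untilt
[-16.0, -0.0, -9.0] [0.0, 0.0, 0.0]
[-19.0, -0.0, 7.0] [-0.0, 6.0, 0.0]
[-14.0, -0.0, 14.0] [-0.0, 8.0, 0.0]
[-8.0, -0.0, 16.0] [-0.0, 8.0, 0.0]
[-6.0, -0.0, 16.0] [-0.0, 8.0, 0.0]
[-5.0, -0.0, 18.0] [-0.0, 8.0, 0.0]
[-3.0, -0.0, 19.0] [-0.0, 8.0, 0.0]
[-1.0, -0.0, 21.0] [-0.0, 8.0, 0.0]
[-2.0, -0.0, 17.0] [-0.0, 6.0, 0.0]
end [317.6   4.8 291.1] [180.   0.   0.]
carry
[4.0, 1.0, 1.0] [-0.0, -0.0, -1.0]
[12.0, 4.0, 2.0] [-0.0, -0.0, -2.7]
[17.0, 7.0, 3.0] [-0.0, -0.0, -4.3]
[23.0, 10.0, 4.0] [-0.0, -0.0, -5.5]
[25.0, 15.0, 4.0] [-0.0, -0.0, -6.5]
[25.0, 20.0, 5.0] [-0.0, -0.0, -7.3]
[25.0, 24.0, 6.0] [-0.0, -0.0, -7.8]
[22.0, 29.0, 6.0] [-0.0, -0.0, -8.0]
[18.0, 31.0, 5.0] [-0.0, 0.0, -8.0]
[13.0, 32.0, 6.0] [-0.0, 0.0, -7.8]
[7.0, 32.0, 5.0] [-0.0, 0.0, -7.3]
[4.0, 29.0, 5.0] [-0.0, 0.0, -6.5]
[-0.0, 24.0, 3.0] [-0.0, 0.0, -5.5]
[-2.0, 19.0, 4.0] [-0.0, 0.0, -4.3]
[-2.0, 12.0, 1.0] [-0.0, 0.0, -2.7]
[-1.0, 4.0, 1.0] [-0.0, 0.0, -1.0]
end [ 684.5 -109.3  230.1] [180.    0.   86.2]
  return _methods._mean(a, axis=axis, dtype=dtype,
  ret = ret.dtype.type(ret / rcount)
  ret = um.true_divide(
```

>>> {"op": "send_rows", "data": {
  "plan": [
    {"travel":[-16,0,-9],"delta_rot":[0,0,0],"fingers":1},
    {"travel":[-19,0,7],"delta_rot":[0,6,0],"fingers":1},
    {"travel":[-14,0,14],"delta_rot":[0,8,0],"fingers":1},
    {"travel":[-8,0,16],"delta_rot":[0,8,0],"fingers":1},
    {"travel":[-6,0,16],"delta_rot":[0,8,0],"fingers":1},
    {"travel":[-5,0,18],"delta_rot":[0,8,0],"fingers":1},
    {"travel":[-3,0,19],"delta_rot":[0,8,0],"fingers":1},
    {"travel":[-1,0,21],"delta_rot":[0,8,0],"fingers":1},
    {"travel":[-2,0,17],"delta_rot":[0,6,0],"fingers":1},
    {"travel":[0,0,0],"delta_rot":[0,0,0],"fingers":1}
  ]
}}

```text
clock: 23.1
eef_pos: [316.7, 4.8, 292.0]
eef_rot: [3.141, -0.001, -0.0]
wrist_force: [0.1, 0.5, -0.5]
finger_gap: 15.2
```

```bash
python3 - <<'E'
from m import *
s=manip.read_state(); print(s['eef_pos'],s['eef_rot'],s['wrist_force'])
for n in ['top','scene']:
    c=camera(n); W=cloud(c); hsv=cv2.cvtColor(c['color'],cv2.COLOR_RGB2HSV)
    g=(abs(hsv[...,0].astype(int)-75)<15)&(hsv[...,1]>100)&(hsv[...,2]>40)
    m=g&(abs(W[...,0]-690)<90)&(abs(W[...,1]+40)<180)&(abs(W[...,2]-85)<7)
    m=cv2.morphologyEx(m.astype(np.uint8),cv2.MORPH_OPEN,np.ones((3,3)))>0
    P=W[m]; print(n,len(P)); 
    if len(P)>9: print(box(P),np.median(P,0),P.mean(0))
    print([(round(d['confidence'],2),np.round(tow(c,d['at'])).tolist()) for d in tip_of('shelf_top',n)][:3])
c=camera('top');print(W.shape)
E
```

```text
[316.66054102   4.82015386 291.96024927] [ 3.14137519e+00 -9.47124268e-04 -3.11505286e-04] [ 0.11917225  0.50138262 -0.48048108]
top 4528
((688.363037109375, -37.97027587890625), (293.39910888671875, 94.13095092773438), 86.16018676757812) [687.31852956 -37.36541603  84.36412717] [687.29785948 -37.1544727   84.39874739]
[(0.93, [689.0, -39.0, 83.0])]
scene 3162
((690.5263671875, -40.57574462890625), (298.48272705078125, 101.510986328125), 86.40251922607422) [695.53690406 -41.61490605  85.17839264] [694.76918728 -41.35312389  85.04736376]
[(0.84, [690.0, -38.0, 84.0]), (0.46, [506.0, 6.0, 55.0]), (0.35, [576.0, 461.0, -2.0])]
(480, 640, 3)
```

>>> {"op": "send_rows", "data": {
  "plan": [
    {"travel":[4,1,1],"delta_rot":[0,0,-1],"fingers":1},
    {"travel":[12,4,2],"delta_rot":[0,0,-2.7],"fingers":1},
    {"travel":[17,7,3],"delta_rot":[0,0,-4.3],"fingers":1},
    {"travel":[23,10,4],"delta_rot":[0,0,-5.5],"fingers":1},
    {"travel":[25,15,4],"delta_rot":[0,0,-6.5],"fingers":1},
    {"travel":[25,20,5],"delta_rot":[0,0,-7.3],"fingers":1},
    {"travel":[25,24,6],"delta_rot":[0,0,-7.8],"fingers":1},
    {"travel":[22,29,6],"delta_rot":[0,0,-8],"fingers":1},
    {"travel":[18,31,5],"delta_rot":[0,0,-8],"fingers":1},
    {"travel":[13,32,6],"delta_rot":[0,0,-7.8],"fingers":1},
    {"travel":[7,32,5],"delta_rot":[0,0,-7.3],"fingers":1},
    {"travel":[4,29,5],"delta_rot":[0,0,-6.5],"fingers":1},
    {"travel":[0,24,3],"delta_rot":[0,0,-5.5],"fingers":1},
    {"travel":[-2,19,4],"delta_rot":[0,0,-4.3],"fingers":1},
    {"travel":[-2,12,1],"delta_rot":[0,0,-2.7],"fingers":1},
    {"travel":[-1,4,1],"delta_rot":[0,0,-1],"fingers":1},
    {"travel":[0,0,20],"delta_rot":[0,0,0],"fingers":1},
    {"travel":[0,0,40],"delta_rot":[0,0,0],"fingers":1},
    {"travel":[0,0,20],"delta_rot":[0,0,0],"fingers":1},
    {"travel":[0,0,0],"delta_rot":[0,0,0],"fingers":1}
  ]
}}

```text
clock: 25.85
eef_pos: [684.1, -109.2, 148.9]
eef_rot: [-3.139, -0.0, 1.504]
wrist_force: [-0.0, -0.2, -0.4]
finger_gap: 15.2
```

```bash
python3 - <<'E'
from m import *
s=manip.read_state(); p=s['eef_pos'];print(p,s['eef_rot'],s['finger_gap'],s['wrist_force'])
for n in ['top','scene']:
    c=camera(n); W=cloud(c)
    for t in ['scoop','scoop_nose']: print(n,t,[(np.round(tow(c,d['at']),1).tolist(),round(d['confidence'],2)) for d in tip_of(t,n)][:2])
    r=masks_of('scoop',n)[0]['region']; P=W[r]; P=P[P[:,2]>115]; print(box(P),len(P),np.percentile(P[:,2],[5,50,95]))
    a,b,k=((150,330,240,420) if n=='top' else (130,330,200,420),0,0)[0],0,0
    r0,r1,c0,c1=(120,290,220,430) if n=='top' else (160,330,180,420)
    cv2.imwrite(f'pics/{n}8.png',cv2.resize(c['color'][r0:r1,c0:c1,::-1],None,fx=2,fy=2,interpolation=3))
A,B=cv2.imread('pics/top8.png'),cv2.imread('pics/scene8.png')
h=max(A.shape[0],B.shape[0]); f=lambda I:cv2.copyMakeBorder(I,0,h-I.shape[0],0,0,0)
I=np.hstack([f(A),f(B)]); cv2.imwrite('pics/both8.png',cv2.resize(I,(800,int(800*I.shape[0]/I.shape[1]))))
E
```

```text
[ 684.09613395 -109.22883668  148.9039387 ] [-3.13911196e+00 -3.74815704e-04  1.50416110e+00] 15.161767105721744 [-0.03272895 -0.22106666 -0.35698889]
top scoop [([690.0, -19.7, 119.8], 0.58)]
top scoop_nose [([702.2, 56.3, 127.0], 0.76)]
((664.863525390625, 12.130477905273438), (101.94940948486328, 145.98895263671875), 82.62493133544922) 1439 [116.89271036 123.13643797 147.14953972]
scene scoop [([691.0, -18.5, 120.4], 0.71)]
scene scoop_nose [([696.1, 50.5, 128.1], 0.84)]
((695.1216430664062, -39.35951232910156), (112.87936401367188, 198.7447052001953), 14.339783668518066) 1843 [123.08273126 135.08876084 157.0791979 ]
```

View pics/both8.png

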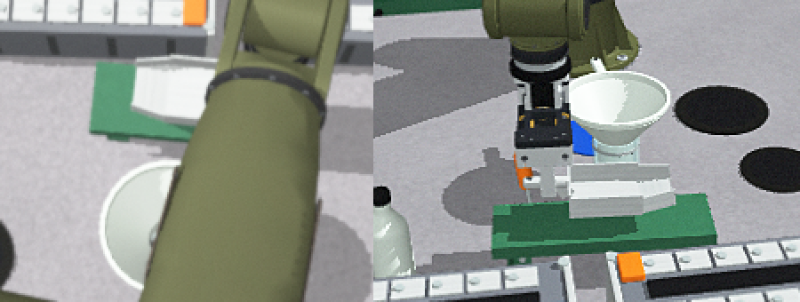

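The left crop shows the scoop centred above the green shelf; the right crop shows it level, nose to the left of the robot. I'll lower it with a 1° yaw trim.

>>> {"op": "send_rows", "data": {
  "plan": [
    {"travel":[0,0,8],"delta_rot":[0,0,-1],"fingers":1},
    {"travel":[0,0,10],"delta_rot":[0,0,0],"fingers":1},
    {"travel":[0,0,7],"delta_rot":[0,0,0],"fingers":1},
    {"travel":[0,0,3],"delta_rot":[0,0,0],"fingers":1},
    {"travel":[0,0,2],"delta_rot":[0,0,0],"fingers":1},
    {"travel":[0,0,1.5],"delta_rot":[0,0,0],"fingers":1},
    {"travel":[0,0,0],"delta_rot":[0,0,0],"fingers":1},
    {"travel":[0,0,0],"delta_rot":[0,0,0],"fingers":1}
  ]
}}

```text
clock: 27.25
eef_pos: [684.6, -109.4, 118.8]
eef_rot: [3.141, 0.0, 1.522]
wrist_force: [-0.2, 0.4, -1.5]
finger_gap: 15.4
```

>>> {"op": "send_rows", "data": {
  "plan": [
    {"travel":[0,0,1],"delta_rot":[0,0,0],"fingers":1},
    {"travel":[0,0,1],"delta_rot":[0,0,0],"fingers":1},
    {"travel":[0,0,0],"delta_rot":[0,0,0],"fingers":1}
  ]
}}

```text
clock: 27.62
eef_pos: [684.5, -109.3, 116.5]
eef_rot: [-3.141, -0.0, 1.522]
wrist_force: [-0.0, 0.0, -1.4]
finger_gap: 15.3
```

>>> {"op": "send_rows", "data": {
  "plan": [
    {"travel":[0,0,1],"delta_rot":[0,0,0],"fingers":1},
    {"travel":[0,0,0],"delta_rot":[0,0,0],"fingers":1},
    {"travel":[0,0,0],"delta_rot":[0,0,0],"fingers":1}
  ]
}}

```text
clock: 28.0
eef_pos: [684.6, -109.4, 115.7]
eef_rot: [3.141, -0.0, 1.522]
wrist_force: [0.6, 0.0, -0.6]
finger_gap: 15.5
```

>>> {"op": "send_rows", "data": {
  "plan": [
    {"travel":[0,0,0.5],"delta_rot":[0,0,0],"fingers":1},
    {"travel":[0,0,0],"delta_rot":[0,0,0],"fingers":0.3},
    {"travel":[0,0,0],"delta_rot":[0,0,0],"fingers":0.3},
    {"travel":[0,0,0],"delta_rot":[0,0,0],"fingers":0.3},
    {"travel":[0,0,0],"delta_rot":[0,0,0],"fingers":0.3},
    {"travel":[0,0,0],"delta_rot":[0,0,0],"fingers":0.3},
    {"travel":[0,0,-15],"delta_rot":[0,0,0],"fingers":0.3},
    {"travel":[0,0,-40],"delta_rot":[0,0,0],"fingers":0.3},
    {"travel":[0,0,-50],"delta_rot":[0,0,0],"fingers":0.3},
    {"travel":[0,0,-50],"delta_rot":[0,0,0],"fingers":0.3}
  ]
}}

```text
clock: 29.25
eef_pos: [684.3, -109.3, 273.1]
eef_rot: [3.141, 0.0, 1.522]
wrist_force: [0.6, 0.9, -0.2]
finger_gap: 33.1
```

```bash
python3 - <<'E'
from plan import *
s=manip.read_state(); p0=s['eef_pos']; e=np.degrees(s['eef_rot'][2]); print(p0,e)
T=np.array([400.3,-8.7,270])
rows((p0,D(e,0)),[(p0+(T-p0)*k,D(e+(7.3-e)*k,0)) for k in sm(13)])
E
```

```text
[ 684.28372248 -109.31765703  273.06267218] 87.183320597478
[1.0, -5.0, 0.0] [-0.0, -0.0, 1.3]
[4.0, -13.0, 0.0] [-0.0, -0.0, 3.8]
[5.0, -22.0, 0.0] [-0.0, -0.0, 5.7]
[2.0, -27.0, 1.0] [-0.0, -0.0, 7.2]
[-0.0, -31.0, 0.0] [-0.0, -0.0, 8.4]
[-6.0, -33.0, 0.0] [-0.0, -0.0, 8.9]
[-11.0, -33.0, 1.0] [-0.0, -0.0, 9.2]
[-16.0, -30.0, 0.0] [-0.0, -0.0, 9.0]
[-19.0, -25.0, 0.0] [-0.0, -0.0, 8.3]
[-19.0, -20.0, 1.0] [-0.0, -0.0, 7.3]
[-17.0, -13.0, -0.0] [-0.0, -0.0, 5.7]
[-12.0, -7.0, 0.0] [-0.0, -0.0, 3.7]
[-5.0, -3.0, 0.0] [-0.0, -0.0, 1.4]
end [400.   -8.3 270.1] [180.   -0.    7.3]
```

>>> {"op": "send_rows", "data": {
  "plan": [
    {"travel":[1,-5,0],"delta_rot":[0,0,1.3],"fingers":0.2},
    {"travel":[4,-13,0],"delta_rot":[0,0,3.8],"fingers":0.2},
    {"travel":[5,-22,0],"delta_rot":[0,0,5.7],"fingers":0.2},
    {"travel":[2,-27,1],"delta_rot":[0,0,7.2],"fingers":0.2},
    {"travel":[0,-31,0],"delta_rot":[0,0,8.4],"fingers":0.2},
    {"travel":[-6,-33,0],"delta_rot":[0,0,8.9],"fingers":0.2},
    {"travel":[-11,-33,1],"delta_rot":[0,0,9.2],"fingers":0.2},
    {"travel":[-16,-30,0],"delta_rot":[0,0,9],"fingers":0.2},
    {"travel":[-19,-25,0],"delta_rot":[0,0,8.3],"fingers":0.2},
    {"travel":[-19,-20,1],"delta_rot":[0,0,7.3],"fingers":0.2},
    {"travel":[-17,-13,0],"delta_rot":[0,0,5.7],"fingers":0.2},
    {"travel":[-12,-7,0],"delta_rot":[0,0,3.7],"fingers":0.2},
    {"travel":[-5,-3,0],"delta_rot":[0,0,1.4],"fingers":0.2},
    {"travel":[0,0,0],"delta_rot":[0,0,0],"fingers":0}
  ]
}}

```text
clock: 31.0
eef_pos: [400.2, -8.3, 267.2]
eef_rot: [3.142, -0.0, 0.128]
wrist_force: [0.2, 0.1, 0.4]
finger_gap: 44.6
```

```bash
python3 - <<'E'
from m import *
s=manip.read_state(); print(s['eef_pos'],s['eef_rot'],s['finger_gap'],s['wrist_force'])
for n in ['top','scene']:
    c=camera(n); W=cloud(c); print(n); save(c,n+'9.png')
    m=lambda x0,x1,y0,y1,z0,z1:W[(W[...,0]>x0)&(W[...,0]<x1)&(W[...,1]>y0)&(W[...,1]<y1)&(W[...,2]>z0)&(W[...,2]<z1)]
    P=m(415,620,-95,110,160,180); d=np.hypot(P[:,0]-508,P[:,1]-5); Q=P[(d>74)&(d<88)&(P[:,2]>166)]; f=circ(Q); print('rim',f,len(Q))
    for t in ['funnel_handle','scoop','scoop_nose','scoop_handle']: print(t,[(np.round(tow(c,d['at']),1).tolist(),round(d['confidence'],2)) for d in tip_of(t,n)][:2])
    P=m(600,780,-180,100,88,130); hsv=0; print(box(P))
A=cv2.imread('pics/top9.png')[140:300,230:430]; B=cv2.imread('pics/scene9.png')[180:320,220:400]
cv2.imwrite('pics/b9.png',np.hstack([cv2.resize(A,(400,320),interpolation=3),cv2.resize(B,(400,320),interpolation=3)]))
E
```

```text
[400.18687613  -8.31247672 267.15916213] [ 3.14156137e+00 -2.04278197e-04  1.27928993e-01] 44.59807072424606 [0.18441066 0.14502735 0.41220227]
top
rim [508.2   6.9  78.9] 431
funnel_handle [([397.4, -6.5, 161.2], 0.89)]
scoop [([690.2, -16.5, 83.8], 0.59)]
scoop_nose [([698.2, 55.0, 95.5], 0.69)]
scoop_handle [([688.9, -17.9, 83.1], 0.42)]
((707.0772094726562, -41.06608581542969), (277.4297180175781, 145.7880096435547), 89.97535705566406)
scene
rim [509.2   4.   79. ] 388
funnel_handle [([391.5, -2.9, 163.5], 0.64), ([714.5, 310.7, -4.8], 0.39)]
scoop [([686.4, -17.4, 86.5], 0.56)]
scoop_nose [([691.5, 49.3, 94.1], 0.84)]
scoop_handle [([686.7, -110.9, 115.7], 0.67)]
((712.3695068359375, -36.93695068359375), (272.7501220703125, 134.27197265625), 89.956787109375)
```

View pics/b9.png

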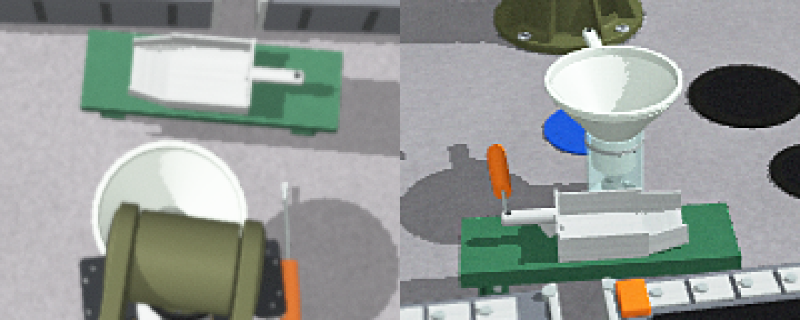

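The left crop shows the scoop flat along the shelf at (190,75). The right crop shows the funnel seated, level and empty, with the nuts in the jar. I'll regrip the funnel.

>>> {"op": "send_rows", "data": {
  "plan": [
    {"travel":[0,0,25],"delta_rot":[0,0,0],"fingers":0},
    {"travel":[0,0,38],"delta_rot":[0,0,0],"fingers":0},
    {"travel":[0,0,28],"delta_rot":[0,0,0],"fingers":0},
    {"travel":[0,0,13],"delta_rot":[0,0,0],"fingers":0},
    {"travel":[0,0,0],"delta_rot":[0,0,0],"fingers":0.6},
    {"travel":[0,0,0],"delta_rot":[0,0,0],"fingers":0.6},
    {"travel":[0,0,0],"delta_rot":[0,0,0],"fingers":1},
    {"travel":[0,0,0],"delta_rot":[0,0,0],"fingers":1},
    {"travel":[0,0,0],"delta_rot":[0,0,0],"fingers":1},
    {"travel":[0,0,0],"delta_rot":[0,0,0],"fingers":1}
  ],
  "grip_force": 50
}}

```text
clock: 32.75
eef_pos: [400.4, -8.4, 163.3]
eef_rot: [3.142, -0.0, 0.127]
wrist_force: [0.1, 0.4, 2.3]
finger_gap: 15.5
```

>>> {"op": "send_rows", "data": {
  "plan": [
    {"travel":[0,0,-2],"delta_rot":[0,0,0],"fingers":1},
    {"travel":[0,0,-4],"delta_rot":[0,0,0],"fingers":1},
    {"travel":[0,0,-8],"delta_rot":[0,0,0],"fingers":1},
    {"travel":[0,0,-12],"delta_rot":[0,0,0],"fingers":1},
    {"travel":[0,0,-18],"delta_rot":[0,0,0],"fingers":1},
    {"travel":[0,0,-22],"delta_rot":[0,0,0],"fingers":1},
    {"travel":[0,0,-18],"delta_rot":[0,0,0],"fingers":1},
    {"travel":[0,0,-10],"delta_rot":[0,0,0],"fingers":1},
    {"travel":[0,0,0],"delta_rot":[0,0,0],"fingers":1}
  ]
}}

```text
clock: 33.88
eef_pos: [400.4, -8.4, 257.6]
eef_rot: [3.141, -0.001, 0.127]
wrist_force: [0.4, -0.7, -1.4]
finger_gap: 15.4
```

```bash
python3 - <<'E'
from plan import *
s=manip.read_state(); p0=s['eef_pos']; print(p0,s['eef_rot'],s['wrist_force'])
c=camera('scene'); cv2.imwrite('pics/s10.png',cv2.resize(c['color'][170:310,200:480,::-1],None,fx=2.8,fy=2.8,interpolation=3))
T=np.array([495,279,0])+[-109.1,-14,p0[2]]; print(T)
rows((p0,D(7.3,0)),[(p0+(T-p0)*k,D(7.3,0)) for k in sm(10)])
E
```

```text
[400.37622923  -8.38021132 257.60399548] [ 3.14131257e+00 -9.82887435e-04  1.27151763e-01] [ 0.43835252 -0.74330538 -1.40024204]
[385.9        265.         257.60399548]
[1.0, -8.0, -0.0] [0.0, 0.0, 0.0]
[1.0, -20.0, -0.0] [0.0, 0.0, 0.0]
[2.0, -31.0, -0.0] [0.0, 0.0, 0.0]
[3.0, -37.0, -0.0] [0.0, 0.0, 0.0]
[3.0, -41.0, -0.0] [0.0, 0.0, 0.0]
[3.0, -40.0, -0.0] [0.0, 0.0, 0.0]
[3.0, -37.0, -0.0] [0.0, 0.0, 0.0]
[2.0, -31.0, -0.0] [0.0, 0.0, 0.0]
[2.0, -20.0, -0.0] [0.0, 0.0, 0.0]
[0.0, -8.0, -0.0] [0.0, 0.0, 0.0]
end [385.5 264.9 257.6] [180.    0.    7.3]
```

View pics/s10.png

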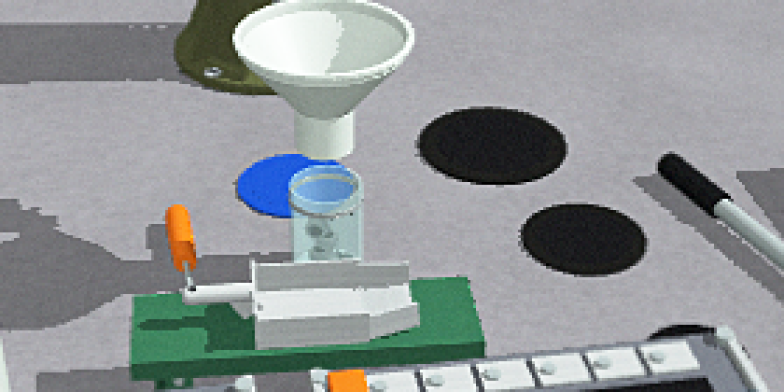

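The crop shows the funnel clear of the jar and the jar upright with nuts in it (325,240). The target mat is at (583,240).

>>> {"op": "send_rows", "data": {
  "plan": [
    {"travel":[1,-8,0],"delta_rot":[0,0,0],"fingers":1},
    {"travel":[1,-20,0],"delta_rot":[0,0,0],"fingers":1},
    {"travel":[2,-31,0],"delta_rot":[0,0,0],"fingers":1},
    {"travel":[3,-37,0],"delta_rot":[0,0,0],"fingers":1},
    {"travel":[3,-41,0],"delta_rot":[0,0,0],"fingers":1},
    {"travel":[3,-40,0],"delta_rot":[0,0,0],"fingers":1},
    {"travel":[3,-37,0],"delta_rot":[0,0,0],"fingers":1},
    {"travel":[2,-31,0],"delta_rot":[0,0,0],"fingers":1},
    {"travel":[2,-20,0],"delta_rot":[0,0,0],"fingers":1},
    {"travel":[0,-8,0],"delta_rot":[0,0,0],"fingers":1},
    {"travel":[0,0,20],"delta_rot":[0,0,0],"fingers":1},
    {"travel":[0,0,40],"delta_rot":[0,0,0],"fingers":1},
    {"travel":[0,0,40],"delta_rot":[0,0,0],"fingers":1},
    {"travel":[0,0,25],"delta_rot":[0,0,0],"fingers":1},
    {"travel":[0,0,10],"delta_rot":[0,0,0],"fingers":1},
    {"travel":[0,0,4],"delta_rot":[0,0,0],"fingers":1},
    {"travel":[0,0,2],"delta_rot":[0,0,0],"fingers":1},
    {"travel":[0,0,0],"delta_rot":[0,0,0],"fingers":1},
    {"travel":[0,0,0],"delta_rot":[0,0,0],"fingers":1}
  ]
}}

```text
clock: 36.3
eef_pos: [385.7, 265.1, 116.6]
eef_rot: [-3.141, -0.001, 0.127]
wrist_force: [0.0, -0.3, -1.4]
finger_gap: 15.7
```

>>> {"op": "send_rows", "data": {
  "plan": [
    {"travel":[0,0,1.5],"delta_rot":[0,0,0],"fingers":1},
    {"travel":[0,0,1],"delta_rot":[0,0,0],"fingers":1},
    {"travel":[0,0,0.5],"delta_rot":[0,0,0],"fingers":1},
    {"travel":[0,0,0],"delta_rot":[0,0,0],"fingers":1},
    {"travel":[0,0,0],"delta_rot":[0,0,0],"fingers":1}
  ]
}}

```text
clock: 36.92
eef_pos: [385.5, 265.1, 113.4]
eef_rot: [-3.141, -0.0, 0.127]
wrist_force: [-2.8, -1.6, 6.5]
finger_gap: 15.4
```

Contact is confirmed at 6.5 N. I'll release and retreat.

>>> {"op": "send_rows", "data": {
  "plan": [
    {"travel":[0,0,-0.5],"delta_rot":[0,0,0],"fingers":1},
    {"travel":[0,0,0],"delta_rot":[0,0,0],"fingers":0.3},
    {"travel":[0,0,0],"delta_rot":[0,0,0],"fingers":0.3},
    {"travel":[0,0,0],"delta_rot":[0,0,0],"fingers":0.2},
    {"travel":[0,0,0],"delta_rot":[0,0,0],"fingers":0.2},
    {"travel":[0,0,0],"delta_rot":[0,0,0],"fingers":0.2},
    {"travel":[0,0,-15],"delta_rot":[0,0,0],"fingers":0.2},
    {"travel":[0,0,-40],"delta_rot":[0,0,0],"fingers":0.2},
    {"travel":[0,0,-50],"delta_rot":[0,0,0],"fingers":0.2},
    {"travel":[0,0,-50],"delta_rot":[0,0,0],"fingers":0.2},
    {"travel":[-15,30,-20],"delta_rot":[0,0,0],"fingers":0.2},
    {"travel":[-15,50,0],"delta_rot":[0,0,0],"fingers":0.2},
    {"travel":[0,40,0],"delta_rot":[0,0,0],"fingers":0.2},
    {"travel":[0,0,0],"delta_rot":[0,0,0],"fingers":0.2},
    {"travel":[0,0,0],"delta_rot":[0,0,0],"fingers":0.2},
    {"travel":[0,0,0],"delta_rot":[0,0,0],"fingers":0.2}
  ]
}}

```text
clock: 38.92
eef_pos: [370.8, 142.8, 288.8]
eef_rot: [-3.142, 0.0, 0.128]
wrist_force: [0.2, 0.6, 0.3]
finger_gap: 37.4
```

```bash
python3 - <<'E'
from m import *
for n in ['top','scene']:
    c=camera(n); W=cloud(c); print(n); save(c,n+'11.png')
    m=lambda x0,x1,y0,y1,z0,z1:W[(W[...,0]>x0)&(W[...,0]<x1)&(W[...,1]>y0)&(W[...,1]<y1)&(W[...,2]>z0)&(W[...,2]<z1)]
    P=m(400,600,180,380,112,135); d=np.hypot(P[:,0]-495,P[:,1]-279); Q=P[(d>74)&(d<88)&(P[:,2]>116)]; f=circ(Q); print('rim',f,len(Q),np.median(Q[:,2]))
    P=m(450,560,-50,60,98,108); print('jar rim',len(P),circ(P))
A=cv2.imread('pics/top11.png')[140:400,140:440]; B=cv2.imread('pics/scene11.png')[180:320,180:460]
cv2.imwrite('pics/b11.png',np.hstack([cv2.resize(A,(390,338),interpolation=3),cv2.resize(B,(410,338),interpolation=3)]))
E
```

```text
top
rim [494.1 279.3  79.2] 483 121.31923185116625
jar rim 146 [508.4   6.5  34.4]
scene
rim [494.4 277.3  79.2] 347 121.06089699259348
jar rim 157 [508.8   3.6  34.2]
```

View pics/b11.png

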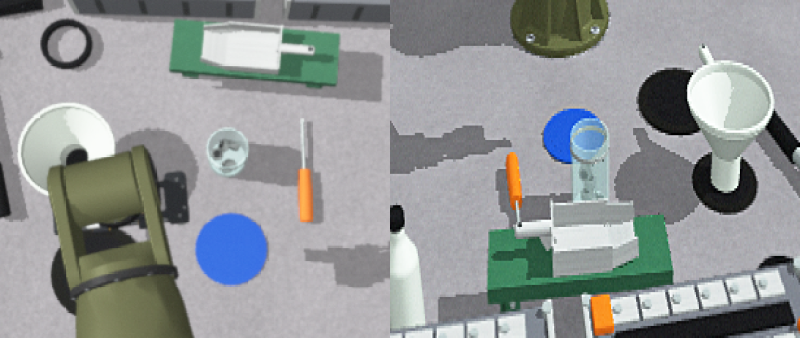

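The crops show the funnel upright on its mat, the jar upright with nuts in it, the scoop flat on the shelf, no stray nuts, and the screwdriver where it was.

```bash
python3 -c "
from h import *
print(manip.sign_off())"
```

```text
the job is handed in; nothing more can be done
None
```

The job is done and was handed in at about 39 s. I set the funnel in the jar, poured the nuts through it, laid the empty scoop on the shelf and stood the funnel back on its black mat.

**Last checks**
- **Jar:** upright and unmoved to within 1 mm.
- **Nuts:** they lie in the jar, the scoop and funnel look empty, and none are visible on the bench. I did not count all six one by one.
- **Funnel:** it read level within about 0.8° while in the jar. It now stands upright within about 2 mm of the mat's centre, rim at 121 mm (122 mm expected).
- **Scoop:** flat along the shelf, within about 2 mm of the shelf's centre line and about 1–2° of its direction. Its origin is about 20 mm from the shelf's centre along its length, so that the whole scoop sits nearer the middle.

**Disagreements**
- The two cameras differed by 2–3 mm in y throughout, so I used their average.
- The wrist force at the end of the pour read 2.3 N, where an empty scoop should give about 1.6 N. Later readings on the way to the shelf ranged from 0.4 to 1.5 N.

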